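# Gauge the strip-track gap with a taper feeler

## Task

Measure the gap of the cuvette-strip track with the taper feeler: pick the feeler up by its black handle, lay it flat on the track's base plate with its straight edge along the fixed rail and its thin end just short of the pin, then slide it into the gap between pin and rail until it drags snugly on both, at a push of about 10 N, without forcing it. Let go and leave it nipped in the gap, flat and along the rail, so that the reading can be taken; leave the things around it alone.

Things in the scene. Friction and masses are not known exactly. Their poses are not given: they have to be found in the camera images.
- gauge: taper feeler, flat steel blade 148 mm long, 8 mm thick, about 90 g, with an upright black handle, lying on the worktop. Origin on the underside below the handle's middle; x to the thin end, z up. Straight edge at y = -9.5 mm all along; the other edge is at y = +9.5 mm up to x = 22 mm, then tapers straight to y = -3.5 mm at the thin end, x = 126 mm (1 mm narrower every 8 mm).
- gauge_grip (a point): where to grip the feeler: middle of its handle, 43 mm above the blade's underside. The handle is a block 36 mm long (feeler x), 14 mm thick (feeler y), from 8 to 59 mm above the underside. Gripped across its 14 mm at this height, fingertips stay above the rail. Axes as the feeler.
- gauge_tip (a point): corner of the feeler at its thin end (blade 6 mm wide there), on the straight edge, underside
- gauge_heel (a point): corner of the feeler at its thick end (blade 19 mm wide there), on the straight edge, underside, 148 mm behind gauge_tip
- track: strip track, fixed: aluminium base plate, top face at z = 5 mm (the feeler slides on it), from x = -75 to 100 mm and y = -18 to 48 mm, and a steel rail 14 mm wide, top at z = 17 mm, from x = -55 to 100 mm, whose inner face is the plane y = 0. Origin on the underside at the pin's station; x is the way the feeler is slid in. The feeler's straight edge runs along the rail, so the feeler lies at y > 0.
- track_gap (a point): point on the base plate's top face at the foot of the rail's inner face, right across from the upright steel pin (12 mm across, 17 mm high; a grey block of that height carries it, at larger y). Axes as the track. The gap from rail to pin is preset between 9 and 16 mm, differs from run to run, is not measured and is to be found by feel.
- rail_start (a point): near end of the rail's inner face, top edge, 55 mm before the pin. The pin is sprung away from the rail (7 N per mm, 4 mm travel). Pushed along the rail the feeler slides almost freely until its taper meets the pin; then drag climbs by about 1 to 2 N per mm. A final push of 8 to 12 N leaves it nipped rightly, held by friction; pressing on the track with over 25 N is forcing it.
- screwdriver: bystander: screwdriver with a red handle, 160 mm long, loose behind the track; leave it alone
- cuvette_strip: bystander: white strip of cuvettes, 112 mm long, loose to the right of the track; leave it alone

How it is judged:
By the outcome, as a careful person would: the job done as asked, in the order asked, and still so for the second after the job is handed in, with the robot touching nothing.
It also fails if it takes over 67 s, if anything falls off the work surface, if the arm or the gripper's body presses on something with over 40 N, if the wrist force passes 120 N, or if a joint passes its speed limit or range.

## Robot

A 6-joint arm with a two-finger parallel gripper is mounted at the origin on a cart in front of the work surface, level with it; the furniture and walls round the work are solid. World frame = base frame: x ahead of the robot, y to its left, z up, the work surface at z = 0. Lengths are in m, angles in rad, forces in N, time in s.
With the tool pointing down it reaches from about 0.425 to 1.125 m from the base axis. Payload 14.9 kg.
Tool frame: the origin (TCP) lies on the centre line of the jaws, within the pads' length; the fingertips stand arm.tips_ahead ahead of it and the grasp point (between the pads) lies 3 mm ahead of it (arm.tips_ahead is the distance from the TCP to the fingertips, in m); z points along the fingers, y is the line along which they close (so a half turn about z gives the same grasp; the last joint's range is limited). The gripper opens to 91 mm and grips with 3 to 60 N. Pads are 32 mm wide; open, the fingers measure 118 mm over their backs; the gripper's body (76 mm by 178 mm) begins 60 mm behind the grasp point.
Start: joints at [1.169, 0.379, 1.734, -0, 1.028, -0.033], TCP at [0.252, 0.653, 0.236] pointing down, gripper open.
Joint ranges: [-2.77, 2.77], [-0.74, 2.19], [0, 2.66], [-1.06, 4.2], [0.31, 2.87], [-3.08, 3.08]. Speed limits (rad/s): [1.89, 1.89, 2.39, 3.14, 3.14, 3.14].

## Interface

Orientations are given as a unit quaternion [w, x, y, z].
In Python, from bench import arm, eyes, order, nets gives the robot as it stands.
- The arm moves only by the tool play_rows, never from a script. Its argument "rows" is text: rows parted by semicolons, each of 7 numbers parted by spaces: the turn, a rotation vector about the tool's x, y, z in degrees, then the shift along the tool's x, y, z in mm, then the opening, from 0 (shut) to 1 (fully open). In form: rx ry rz tx ty tz hand; .... A call has 1 to 12 rows; each row shifts and turns the commanded pose from where the row before left it, along the tool's axes as they then stand; what a row does not reach is not made up. A row lasts 1/10 s, in which the tool goes at most 50 mm and 8.59 degrees, less where a joint would pass 70% of its speed; a pose out of reach is approached as far as the arm can. A call with a gripper value outside its range is refused whole. The fingers move at their own pace and stop on an object; "force" is the grip in N (left out, the last holds). Time passes only in rows, so rows that do not move let the fingers close. It gives the time, the measured TCP pose, the force, the opening and the grip force at its end, in the units of the state.
- arm.get_state(): the state, without advancing time (a new reading comes with each control period).
- eyes.snapshot(name): name is "side" or "top" or "wrist"; returns the picture (480x640x3 uint8, red, green, blue); there is no depth.
- eyes.get_calibration(name): a dict with "K" (3x3 intrinsics, pixels), "cam_to_world" (4x4, takes a point from camera to world coordinates); the wrist camera has in their place "tool_from_camera" (4x4, takes a point from camera to tool coordinates, whose origin is the TCP and whose axes are the flange's). Camera axes: x right, y down, z forward; pixel columns grow to the right and rows downward; lengths in m; the calibration is good to about 2 mm. A picture is of the moment at which its call begins: read the wrist's pose just before it. get_calibration takes no time and is no camera call.
- order.sign_off(): hands the job in; it is judged then, once.
Trained networks look in the newest picture that a camera, given by its name, has taken for a name from the list of things; names that differ only in an ending like _2 or _b are one class to them, and where a whole thing is asked for, a point or a joint stands for the part that bears it (a point fixed in the world has none). Each returns a list of dicts, best first, with "confidence" (0 to 1); they miss things now and then, are a little off and sometimes report something else, mostly with a low value. They report only what shows in the picture. A call takes as long as a camera call.
- nets.boxes_of(label, camera): "location" ([x, y, z] in m, in world coordinates, good to about 4 mm: the middle of the surface that is visible of it).
- nets.mark_of(label, camera): "location" ([x, y, z] in m, in world coordinates, good to about 4 mm: a listed point, or the origin of a listed thing).
The state is a dict: "time": time; "qpos": joint angles; "qvel": joint speeds; "effort": joint torques, N m; "eef_pos": TCP position; "ee_rot": TCP orientation; "contact_force": force on the tool from outside, world axes, zero at the start; "moment": the same for the moment, N m; "width": opening from 0.0 (shut) to 1.0 (fully open); "grip_force": force on a finger pad.
Only numpy, scipy, OpenCV 4.12 (cv2) and the standard library are available. Lean on these libraries where they do the work, as an engineer would, in place of code of your own. Each camera call takes 0.05 s, during which the arm holds its last target. There are 200 camera calls.

## Working session

There is one attempt and no reset: what is moved stays moved. The work goes in short steps, Python scripts to look and compute and a tool call to move; the robot and the scene stay as the last step left them, time stands still between calls to the robot, and variables do not carry over. Pictures are saved under pics/ and viewed, at most 10 in all, crops included, and the job is handed in when it is done.

Besides the shell and the picture viewer there is one more tool, called after "Emit:" as a command line: name --argument value ..., lists and objects as JSON in quotes. play_rows: Moves the arm, as the interface text tells. Its arguments: {"type":"object","properties":{"rows":{"type":"string"},"force":{"type":"number"}},"required":["rows"]}

```bash
mkdir -p pics; ls
python3 - <<'E'
from bench import arm, eyes, nets
import cv2
print(arm.get_state(), arm.tips_ahead)
for c in ("top","side"):
    im=eyes.snapshot(c); cv2.imwrite(f"pics/{c}0.png",im[:,:,::-1])
    for l in ("gauge","gauge_grip","gauge_tip","gauge_heel","track","track_gap","rail_start"):
        r=nets.mark_of(l,c)
        print(c,l,[(round(d["confidence"],2),[round(float(v),4) for v in d["location"]]) for d in r[:2]])
E
```

```text
pics
{'time': 0.0, 'qpos': array([ 1.16869724e+00,  3.79435078e-01,  1.73475733e+00,  3.23091183e-05,
        1.02849521e+00, -3.32831172e-02]), 'qvel': array([-0.00060133, -0.00194447,  0.00085597, -0.00041382,  0.00133443,
        0.00153436]), 'effort': array([-1.82995031e-03, -7.63704658e+01, -4.34378242e+01,  6.50989381e-02,
        4.24588937e-02, -1.20479026e-04]), 'eef_pos': array([0.25220456, 0.65260093, 0.23528132]), 'ee_rot': array([-1.31748254e-04,  1.83372764e-01,  9.83043300e-01, -5.31571772e-04]), 'contact_force': array([ 0.61932554, -0.59430805,  0.26493541]), 'moment': array([ 0.02343424, -0.00043765, -0.01496372]), 'grip_force': 0.0, 'width': 0.9957132378342843} 0.022
top gauge [(0.87, [0.5046, 0.2495, -0.003])]
top gauge_grip [(0.8, [0.5043, 0.2519, 0.0398])]
top gauge_tip [(0.75, [0.5397, 0.1239, 0.0002])]
top gauge_heel [(0.78, [0.4909, 0.2636, 0.0017])]
top track [(0.87, [0.4707, -0.0415, -0.0017])]
top track_gap [(0.92, [0.4708, -0.0414, 0.0048])]
top rail_start [(0.74, [0.4572, 0.0153, 0.0183])]
side gauge [(0.73, [0.5079, 0.2484, 0.002]), (0.45, [0.4395, -0.3207, 0.0003])]
side gauge_grip [(0.71, [0.5061, 0.2489, 0.0438]), (0.62, [0.4669, -0.0366, 0.0019])]
side gauge_tip []
side gauge_heel [(0.62, [0.508, 0.2485, 0.0009])]
side track [(0.7, [0.4689, -0.0367, 0.0012])]
side track_gap [(0.97, [0.4675, -0.0339, 0.0035])]
side rail_start [(0.98, [0.4582, 0.0152, 0.0221])]
```

View pics/top0.png

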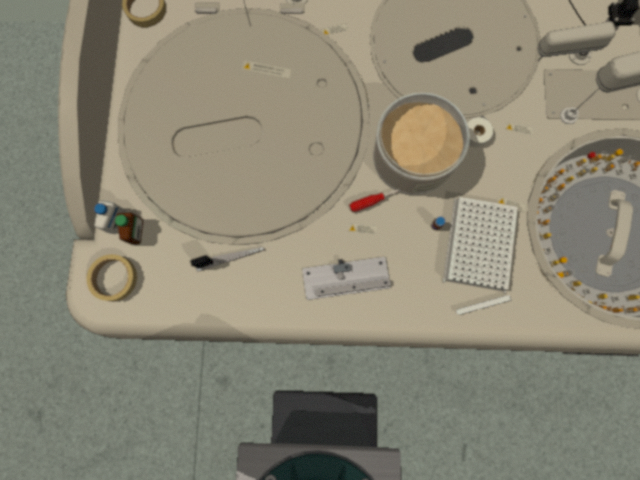

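View pics/side0.png

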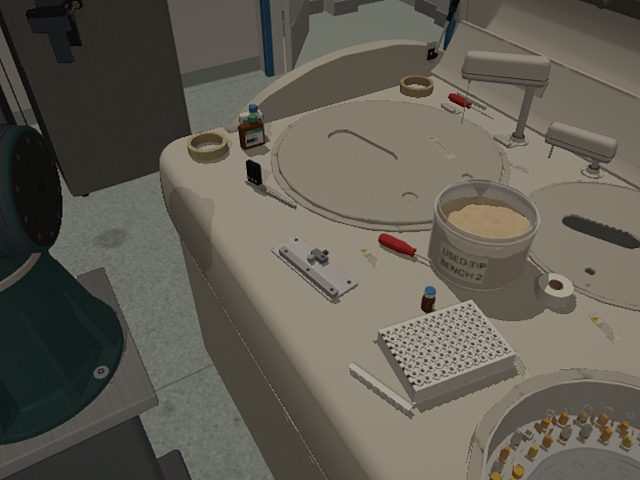

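The top view shows the feeler handle at about (203,262) with its thin end at (265,248). The track spans (303,260)–(390,290), with the pin block near (341,267). I'll refine both with the wrist camera.

```bash
cat > h.py <<'E'
import numpy as np
from scipy.spatial.transform import Rotation as R
from bench import arm, eyes, nets
def pose():
    s=arm.get_state(); q=s["ee_rot"]; return s,np.array(s["eef_pos"]),R.from_quat([q[1],q[2],q[3],q[0]])
def delta(p_t, yaw_y=None):
    """tool-axis shift (mm) to p_t; turn about tool z (deg) so tool y has world yaw yaw_y (mod 180); tilt correction"""
    s,p,r=pose()
    print("shift mm",np.round(r.inv().apply(np.array(p_t)-p)*1e3,2))
    if yaw_y is not None:
        y=np.radians(yaw_y); ty=np.array([np.cos(y),np.sin(y),0]); z=np.array([0,0,-1.])
        best=[]
        for sg in (1,-1):
            T=R.from_matrix(np.c_[np.cross(sg*ty,z),sg*ty,z]); best.append((r.inv()*T).as_rotvec(degrees=True))
        print("turn deg",[np.round(b,2) for b in best])
def st():
    s,p,r=pose(); m=r.as_matrix()
    print("t",round(s["time"],2),"p",np.round(p*1e3,2),"yaw_y",round(float(np.degrees(np.arctan2(m[1,1],m[0,1]))),2),"z",np.round(m[:,2],4),"F",np.round(s["contact_force"],2),"M",np.round(s["moment"],3),"w",round(s["width"],3),"g",round(s["grip_force"],1),"q6",round(s["qpos"][5],2))
def marks(labels,cam):
    eyes.snapshot(cam)
    for l in labels:
        r=nets.mark_of(l,cam); print(cam,l,[(round(d["confidence"],2),np.round(np.array(d["location"])*1e3,1)) for d in r[:2]])
E
python3 - <<'E'
from h import *
print(np.round(eyes.get_calibration("wrist")["tool_from_camera"],3),eyes.get_calibration("wrist")["K"])
delta([0.50,0.24,0.235],19)
E
```

```text
[[ 0.001 -0.967 -0.255  0.071]
 [ 1.     0.     0.001 -0.   ]
 [-0.001 -0.255  0.967 -0.149]
 [ 0.     0.     0.     1.   ]] [[413.88410448   0.         312.78760217]
 [  0.         413.88410448 240.02508562]
 [  0.           0.           1.        ]]
shift mm [-379.87 -295.92    0.92]
turn deg [array([ 0.  , -0.  , 49.87]), array([   0.  ,    0.  , -130.13])]
```

Emit:
play_rows --rows "0 0 0 -38 -29.5 0 1;0 0 0 -38 -29.5 0 1;0 0 0 -38 -29.5 0 1;0 0 0 -38 -29.5 0 1;0 0 0 -38 -29.5 0 1;0 0 0 -38 -29.5 0 1;0 0 0 -38 -29.5 0 1;0 0 0 -38 -29.5 0 1;0 0 0 -38 -29.5 0 1;0 0 0 -38 -29.5 0 1"

```text
time: 1.8
eef_pos: [0.5012, 0.239, 0.2363]
ee_rot: [0.0, 0.183, 0.983, 0.0]
contact_force: [1.8, 0.8, 2.0]
width: 0.996
grip_force: 0.0
```

Emit:
play_rows --rows "0 0 8.3 0 0 0 1;0 0 8.3 0 0 0 1;0 0 8.3 0 0 0 1;0 0 8.3 0 0 0 1;0 0 8.3 0 0 0 1;0 0 8.3 0 0 0 1;0 0 0 0 0 0 1;0 0 0 0 0 0 1;0 0 0 0 0 0 1"

```text
time: 2.7
eef_pos: [0.5004, 0.2408, 0.236]
ee_rot: [0.0, 0.579, 0.815, 0.0]
contact_force: [0.2, 0.8, -0.5]
width: 1.003
grip_force: 0.0
```

Run:
```python
from h import *
import cv2
st()
cv2.imwrite("pics/w1.png",eyes.snapshot("wrist")[:,:,::-1])
marks(["gauge","gauge_grip","gauge_tip","gauge_heel","track","track_gap","rail_start"],"wrist")
```

```text
t 2.7 p [500.44 240.82 235.95] yaw_y 19.27 z [ 0.  0. -1.] F [ 0.21  0.77 -0.45] M [-0.05   0.046  0.026] w 1.003 g 0.0 q6 0.07
wrist gauge [(0.91, array([506.8, 246. ,  -1. ]))]
wrist gauge_grip [(0.94, array([507.6, 245.9,  43.2]))]
wrist gauge_tip [(0.63, array([538.7, 122.2,   1.5]))]
wrist gauge_heel [(0.59, array([491. , 263.1,  -0.6]))]
wrist track []
wrist track_gap []
wrist rail_start [(0.58, array([458.1,  16. ,  16.9]))]
```

View pics/w1.png

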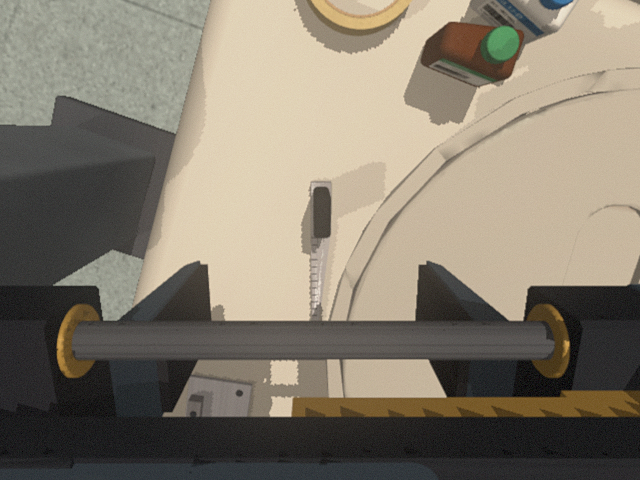

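The wrist view shows the handle at (322,212) and the straight edge running from (311,185) to about (311,310). The tool is already aligned to within about a degree.

Run:
```python
from h import *
delta([0.5072,0.2458,0.046],19.0)
```

```text
shift mm [  2.53   8.01 189.93]
turn deg [array([-0.  , -0.  ,  0.08]), array([   0.  ,   -0.  , -179.92])]
```

Emit:
play_rows --rows "0 0 0 2.5 8 0 1;0 0 0 0 0 40 1;0 0 0 0 0 40 1;0 0 0 0 0 40 1;0 0 0 0 0 40 1;0 0 0 0 0 20 1;0 0 0 0 0 10 1;0 0 0 0 0 0 1;0 0 0 0 0 0 1"

```text
time: 4.05
eef_pos: [0.508, 0.2461, 0.0468]
ee_rot: [0.0, 0.58, 0.814, 0.001]
contact_force: [1.0, -0.6, 0.2]
width: 1.0
grip_force: 0.0
```

Run:
```python
from h import *
import cv2
st()
cv2.imwrite("pics/w2.png",eyes.snapshot("wrist")[:,:,::-1])
```

```text
t 4.05 p [507.99 246.15  46.83] yaw_y 19.07 z [ 1.1e-03  5.0e-04 -1.0e+00] F [ 1.02 -0.57  0.24] M [-0.105  0.05   0.053] w 1.0 g 0.0 q6 0.08
```

View pics/w2.png

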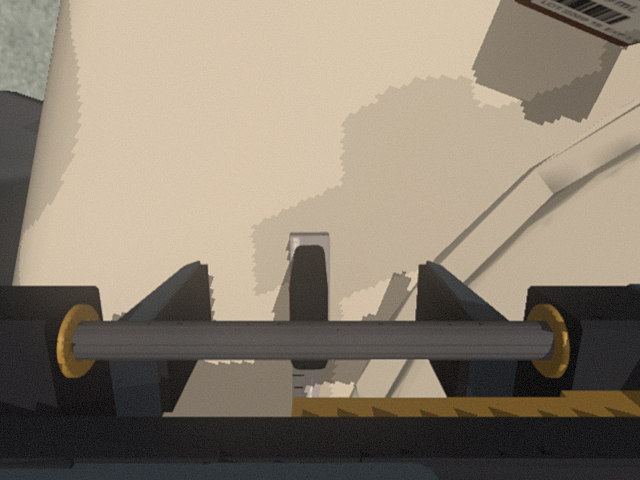

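The handle sits between the fingers at about (309,246–368), well centred and within 1 mm along its length. Closing now.

Emit:
play_rows --rows "0 0 0 0 0 0 0.1;0 0 0 0 0 0 0.05;0 0 0 0 0 0 0;0 0 0 0 0 0 0;0 0 0 0 0 0 0;0 0 0 0 0 0 0;0 0 0 0 0 0 0;0 0 0 0 0 0 0;0 0 0 0 0 0 0;0 0 0 0 0 0 0" --force 40

```text
time: 5.1
eef_pos: [0.5072, 0.2458, 0.0459]
ee_rot: [-0.0, 0.58, 0.814, -0.0]
contact_force: [-0.6, 0.1, 0.1]
width: 0.154
grip_force: 0.2
```

Run:
```python
from h import *
st()
p=pose()[1]
```

```text
t 5.1 p [507.17 245.77  45.91] yaw_y 19.07 z [-1.e-04 -0.e+00 -1.e+00] F [-0.55  0.11  0.14] M [-0.041  0.104  0.006] w 0.154 g 0.2 q6 0.08
```

Emit:
play_rows --rows "0 0 0 0 0 0 0;0 0 0 0 0 0 0;0 0 0 0 0 0 0;0 0 0 0 0 -10 0;0 0 0 0 0 -30 0;0 0 0 0 0 -45 0;0 0 0 0 0 -45 0;0 0 0 0 0 -45 0;0 0 0 0 0 0 0"

```text
time: 6.0
eef_pos: [0.5098, 0.2469, 0.2276]
ee_rot: [0.002, 0.58, 0.814, 0.004]
contact_force: [0.4, 1.0, -1.3]
width: 0.148
grip_force: 40.0
```

Emit:
play_rows --rows "0 0 0 -36 -9.4 0 0;0 0 0 -36 -9.4 0 0;0 0 0 -36 -9.4 0 0;0 0 0 -36 -9.4 0 0;0 0 0 -36 -9.4 0 0;0 0 0 -36 -9.4 0 0;0 0 0 -36 -9.4 0 0;0 0 0 -36 -9.4 0 0;0 0 4 0 0 0 0;0 0 5 0 0 0 0;0 0 0 0 0 0 0;0 0 0 0 0 0 0"

```text
time: 7.2
eef_pos: [0.53, -0.0509, 0.2207]
ee_rot: [-0.0, 0.641, 0.767, -0.0]
contact_force: [0.6, 0.6, -1.3]
width: 0.152
grip_force: 40.0
```

Run:
```python
from h import *
import cv2
st()
cv2.imwrite("pics/w3.png",eyes.snapshot("wrist")[:,:,::-1])
marks(["gauge_heel","gauge_tip","track","track_gap","rail_start"],"wrist")
```

```text
t 7.2 p [529.96 -50.88 220.71] yaw_y 10.22 z [-4.e-04  0.e+00 -1.e+00] F [ 0.59  0.56 -1.26] M [-0.054  0.045 -0.018] w 0.152 g 40.0 q6 -0.32
wrist gauge_heel [(0.9, array([515.1, -27.4, 176.8]))]
wrist gauge_tip []
wrist track [(0.63, array([ 4.69e+02, -3.91e+01,  1.00e-01]))]
wrist track_gap [(0.96, array([463.6, -40.2,   3.1]))]
wrist rail_start [(0.81, array([459. ,  16.1,  17.2]))]
```

View pics/w3.png

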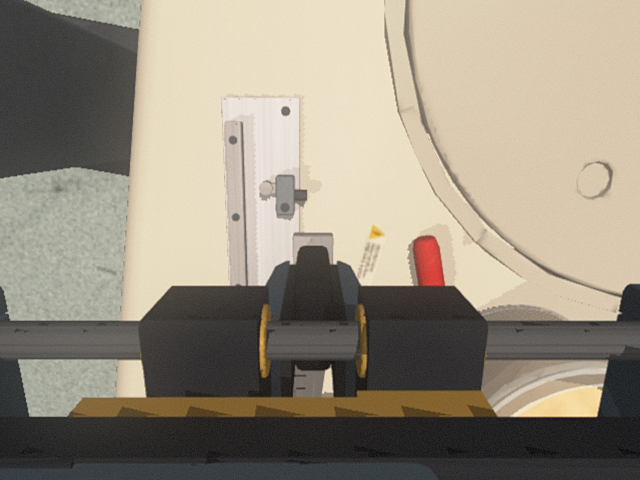

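The track shows with its plate corner at (222,97), the rail from (234,121) down to (240,285), the pin at (266,188), and the held feeler's heel at (313,235). I'll enlarge the rail area for exact edges.

Run:
```python
import cv2,numpy as np
im=cv2.imread("pics/w3.png")
c=cv2.resize(im[90:290,210:320],None,fx=3,fy=3,interpolation=cv2.INTER_CUBIC)
cv2.imwrite("pics/w3c.png",c)
g=cv2.cvtColor(im,cv2.COLOR_BGR2GRAY).astype(int)
for r in (110,140,160,175,205,230,250,270): print(r,g[r,218:262].tolist())
```

```text
110 [221, 224, 224, 190, 209, 225, 229, 222, 225, 222, 225, 230, 231, 229, 231, 226, 225, 229, 229, 228, 227, 230, 227, 227, 226, 227, 228, 226, 226, 229, 228, 230, 229, 228, 229, 229, 232, 229, 231, 227, 227, 229, 228, 229]
140 [223, 220, 225, 223, 216, 213, 183, 176, 188, 198, 169, 130, 107, 114, 110, 114, 112, 106, 109, 177, 201, 208, 186, 135, 108, 162, 205, 211, 213, 209, 214, 216, 215, 214, 210, 215, 221, 227, 228, 229, 225, 227, 228, 230]
160 [220, 221, 222, 221, 224, 208, 214, 194, 186, 189, 192, 194, 193, 195, 194, 184, 187, 194, 194, 194, 198, 197, 205, 180, 129, 114, 192, 214, 212, 213, 211, 212, 209, 213, 212, 209, 211, 221, 227, 230, 226, 227, 229, 232]
175 [223, 221, 223, 223, 223, 224, 192, 218, 192, 188, 193, 196, 194, 194, 193, 187, 190, 191, 194, 194, 196, 196, 201, 190, 140, 107, 145, 201, 214, 213, 212, 210, 214, 209, 209, 208, 216, 227, 228, 228, 229, 227, 226, 229]
205 [223, 223, 223, 223, 222, 223, 222, 199, 212, 187, 183, 189, 190, 191, 190, 193, 193, 187, 189, 196, 192, 193, 191, 201, 183, 134, 112, 153, 198, 211, 212, 208, 206, 208, 210, 202, 210, 217, 226, 229, 230, 227, 224, 228]
230 [223, 222, 222, 220, 223, 222, 222, 222, 206, 213, 194, 190, 187, 190, 194, 188, 194, 189, 190, 187, 190, 194, 192, 193, 196, 179, 135, 108, 172, 205, 206, 211, 207, 207, 207, 204, 202, 204, 220, 227, 229, 230, 226, 226]
250 [219, 221, 221, 222, 222, 221, 220, 224, 222, 174, 204, 190, 188, 187, 188, 187, 186, 190, 189, 186, 184, 187, 190, 186, 189, 188, 164, 122, 122, 186, 206, 205, 206, 199, 204, 203, 203, 201, 217, 223, 227, 229, 225, 221]
270 [222, 219, 221, 221, 219, 221, 221, 222, 223, 222, 199, 209, 186, 182, 186, 186, 183, 189, 187, 185, 180, 185, 189, 189, 186, 185, 178, 129, 99, 146, 190, 199, 202, 199, 199, 199, 198, 198, 194, 197, 208, 224, 225, 222]
```

View pics/w3c.png

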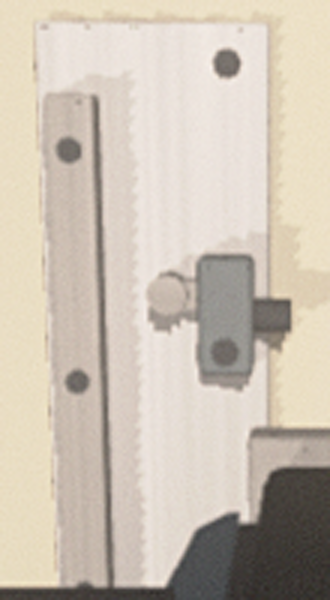

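```bash
cat >> h.py <<'E'
C=eyes.get_calibration("wrist"); K=np.array(C["K"]); T=np.array(C["tool_from_camera"])
def bp(u,v,z,P):
    """world point on height z (m) seen at pixel u,v with tool pose P=(p,r)"""
    p,r=P; d=r.apply(T[:3,:3]@np.linalg.solve(K,[u,v,1])); o=p+r.apply(T[:3,3]); return o+d*(z-o[2])/d[2]
def px(xt):
    c=T[:3,:3].T@(np.array(xt)-T[:3,3]); q=K@c; return q[:2]/q[2]
E
python3 - <<'E'
from h import *
s,p,r=pose(); P=(p,r)
rows=[140,160,175,205,230,250,270]
def line(cols,z):
    q=np.array([bp(u,v,z,P) for u,v in zip(cols,rows)])*1e3
    k=np.polyfit(q[:,1],q[:,0],1); print("x = %.4f*y + %.2f"%tuple(k),"yaw_y",round(float(np.degrees(np.arctan(-k[0]))),2),"res",np.round(q[:,0]-np.polyval(k,q[:,1]),2))
line([240.7,241.5,241.8,242.6,243.6,244.3,244.5],.017)
line([242.9,243.5,244.2,245.1,245.8,246.5,247.1],.005)
print("railstart",bp(240.5,121.7,.017,P)*1e3,"pin",bp(266,188.3,.017,P)*1e3,"plate end",bp(222.3,97.5,.005,P)*1e3, bp(299.5,98.5,.005,P)*1e3)
print("heel px", px([.022,-.0095,.0379]),px([.022,.0095,.0379]))
E
```

```text
x = -0.1652*y + 460.82 yaw_y 9.38 res [-0.07  0.1  -0.03 -0.12  0.1   0.19 -0.17]
x = -0.1688*y + 460.65 yaw_y 9.58 res [-0.04 -0.08  0.11  0.06 -0.04  0.01 -0.03]
railstart [458.33259547  16.4015387   17.        ] pin [487.01083537 -34.0434295   17.        ] plate end [438.75075302  32.92440333   5.        ] [502.43968184  43.51577045   5.        ]
heel px [291.82085554 240.50915624] [332.45492882 240.52827234]
```

The rail direction is found (tool-y yaw about 9.5°), and by picture the gap is roughly 14 mm. The next move goes above the start pose, with the tip about 12 mm before the pin and 2.5 mm off the rail.

```bash
cat >> h.py <<'E'
O=np.array([467.3,-37.6,0]); a=np.radians(9.5)
XT=np.array([np.sin(a),-np.cos(a),0]); YT=np.array([np.cos(a),np.sin(a),0])
def tgt(xt,yt,z): return (O+xt*XT+yt*YT+[0,0,z])/1e3
def tst():
    s,p,r=pose(); d=p*1e3-O; F=np.array(s["contact_force"]); st()
    print("track x %.2f y %.2f z %.2f  Fx %.2f Fy %.2f Fz %.2f"%(d@XT,d@YT,d[2],F@XT,F@YT,F[2]))
E
python3 - <<'E'
from h import *
delta(tgt(-138,12,70),9.5); tst()
E
```

```text
shift mm [161.98 -46.16 150.94]
turn deg [array([0.  , 0.  , 0.61]), array([  -0.  ,    0.  , -179.39])]
t 7.55 p [530.24 -50.87 220.95] yaw_y 10.11 z [ 0. -0. -1.] F [ 0.42 -0.13 -0.99] M [-0.061  0.027 -0.011] w 0.152 g 40.0 q6 -0.32
track x 23.47 y 59.88 z 220.95  Fx 0.19 Fy 0.39 Fz -0.99
```

Emit:
play_rows --rows "0 0 0 40.5 -11.5 0 0;0 0 0 40.5 -11.5 0 0;0 0 0 40.5 -11.5 0 0;0 0 0.6 40.5 -11.5 0 0;0 0 0 0 0 45 0;0 0 0 0 0 45 0;0 0 0 0 0 40 0;0 0 0 0 0 15 0;0 0 0 0 0 0 0;0 0 0 0 0 0 0"

```text
time: 8.55
eef_pos: [0.4569, 0.1005, 0.0764]
ee_rot: [0.0, 0.646, 0.763, 0.0]
contact_force: [-0.3, 0.3, -1.0]
width: 0.152
grip_force: 40.0
```

Run:
```python
from h import *
import cv2
tst(); delta(tgt(-138,12,51.5),9.5)
cv2.imwrite("pics/w4.png",eyes.snapshot("top")[255:315,260:420,::-1].repeat(5,0).repeat(5,1))
```

```text
t 8.55 p [456.95 100.54  76.41] yaw_y 9.48 z [ 1.e-04 -0.e+00 -1.e+00] F [-0.25  0.28 -1.05] M [-0.088  0.013  0.06 ] w 0.152 g 40.0 q6 0.0
track x -137.96 y 12.59 z 76.41  Fx -0.32 Fy -0.20 Fz -1.05
shift mm [ 0.04 -0.59 24.91]
turn deg [array([ 0.  ,  0.  , -0.02]), array([  0.  ,  -0.  , 179.98])]
```

View pics/w4.png

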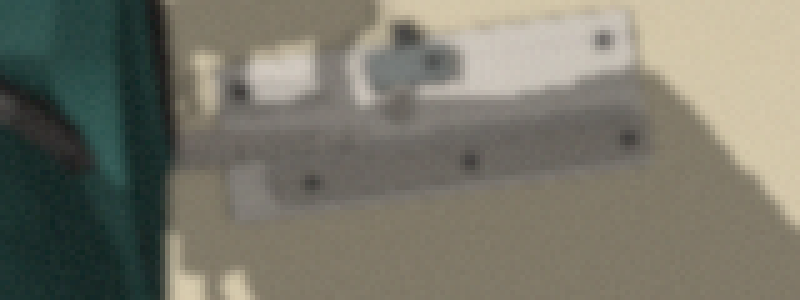

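The blade lies alongside the rail at about (180–360,140) and ends short of the pin at (400,100). Now lower it to the plate.

Emit:
play_rows --rows "0 0 0 0 -0.5 10 0;0 0 0 0 0 8 0;0 0 0 0 0 4 0;0 0 0 0 0 2 0;0 0 0 0 0 0.5 0;0 0 0 0 0 0 0;0 0 0 0 0 0 0"

```text
time: 9.3
eef_pos: [0.4563, 0.1004, 0.0516]
ee_rot: [0.0, 0.646, 0.763, 0.0]
contact_force: [0.6, 1.3, -1.1]
width: 0.151
grip_force: 40.0
```

Run:
```python
from h import *
tst()
```

```text
t 9.3 p [456.25 100.4   51.59] yaw_y 9.47 z [ 3.e-04  1.e-04 -1.e+00] F [ 0.62  1.27 -1.13] M [-0.031  0.041  0.008] w 0.151 g 40.0 q6 0.0
track x -137.93 y 11.88 z 51.59  Fx -1.15 Fy 0.83 Fz -1.13
```

Emit:
play_rows --rows "0 0 0 0 0 0.4 0;0 0 0 0 0 0 0;0 0 0 0 0 0 0"

```text
time: 9.6
eef_pos: [0.4561, 0.1004, 0.0511]
ee_rot: [0.0, 0.646, 0.763, 0.0]
contact_force: [0.4, -0.3, -0.9]
width: 0.153
grip_force: 40.0
```

Run:
```python
from h import *
tst()
```

```text
t 9.6 p [456.14 100.39  51.09] yaw_y 9.47 z [ 1.e-04  0.e+00 -1.e+00] F [ 0.43 -0.31 -0.91] M [-0.071  0.037 -0.016] w 0.153 g 40.0 q6 0.0
track x -137.94 y 11.77 z 51.09  Fx 0.38 Fy 0.37 Fz -0.91
```

Emit:
play_rows --rows "0 0 0 0 0 0.3 0;0 0 0 0 0 0 0;0 0 0 0 0 0 0"

```text
time: 9.9
eef_pos: [0.4562, 0.1004, 0.0508]
ee_rot: [0.0, 0.646, 0.763, 0.0]
contact_force: [-1.0, 1.9, 3.1]
width: 0.153
grip_force: 40.0
```

Emit:
play_rows --rows "0 0 0 0 0 0.3 0;0 0 0 0 0 0 0;0 0 0 0 0 0 0"

```text
time: 10.2
eef_pos: [0.4562, 0.1005, 0.0507]
ee_rot: [-0.0, 0.646, 0.763, 0.0]
contact_force: [-2.5, 2.4, 9.2]
width: 0.154
grip_force: 40.0
```

Run:
```python
from h import *
tst()
```

```text
t 10.2 p [456.23 100.47  50.7 ] yaw_y 9.46 z [ 1.e-04  1.e-04 -1.e+00] F [-2.52  2.43  9.16] M [-0.293  0.589 -0.185] w 0.154 g 40.0 q6 0.0
track x -138.01 y 11.87 z 50.70  Fx -2.81 Fy -2.09 Fz 9.16
```

Emit:
play_rows --rows "0 0 0 0 -0.7 -0.4 0;0 0 0 0 -0.5 0 0;0 0 0 0 0 0 0;0 0 0 0 0 0 0"

```text
time: 10.6
eef_pos: [0.455, 0.1002, 0.0508]
ee_rot: [0.0, 0.646, 0.763, 0.0]
contact_force: [0.6, -0.0, 1.3]
width: 0.156
grip_force: 40.0
```

Emit:
play_rows --rows "0 0 0 0 -0.4 0 0;0 0 0 0 0 0 0;0 0 0 0 0 0 0"

```text
time: 10.9
eef_pos: [0.4546, 0.1001, 0.0509]
ee_rot: [0.0, 0.646, 0.763, 0.0]
contact_force: [0.9, 0.7, 0.7]
width: 0.155
grip_force: 40.0
```

Run:
```python
from h import *
tst()
```

```text
t 10.9 p [454.63 100.12  50.86] yaw_y 9.47 z [ 2.e-04  0.e+00 -1.e+00] F [0.93 0.73 0.71] M [-0.181 -0.192  0.127] w 0.155 g 40.0 q6 0.0
track x -137.92 y 10.24 z 50.86  Fx -0.56 Fy 1.04 Fz 0.71
```

Emit:
play_rows --rows "0 0 0 0 -0.4 0 0;0 0 0 0 0 0 0;0 0 0 0 0 0 0"

```text
time: 11.2
eef_pos: [0.4542, 0.1001, 0.0509]
ee_rot: [0.0, 0.646, 0.763, 0.0]
contact_force: [1.5, -0.7, 0.9]
width: 0.151
grip_force: 40.0
```

Emit:
play_rows --rows "0 0 0 0 -0.4 0 0;0 0 0 0 0 0 0;0 0 0 0 0 0 0"

```text
time: 11.5
eef_pos: [0.4537, 0.1, 0.0508]
ee_rot: [-0.0, 0.646, 0.763, -0.0]
contact_force: [1.1, 0.5, 0.7]
width: 0.154
grip_force: 40.0
```

Run:
```python
from h import *
tst()
```

```text
t 11.5 p [453.73  99.99  50.84] yaw_y 9.47 z [-0. -0. -1.] F [1.06 0.5  0.67] M [-0.131 -0.206  0.017] w 0.154 g 40.0 q6 0.0
track x -137.94 y 9.32 z 50.84  Fx -0.32 Fy 1.13 Fz 0.67
```

Emit:
play_rows --rows "0 0 0 0 -0.4 0 0;0 0 0 0 0 0 0;0 0 0 0 0 0 0"

```text
time: 11.8
eef_pos: [0.4534, 0.0999, 0.0509]
ee_rot: [0.0, 0.646, 0.763, -0.0]
contact_force: [1.1, 1.4, 1.1]
width: 0.15
grip_force: 40.0
```

Run:
```python
from h import *
tst()
```

```text
t 11.8 p [453.36  99.92  50.85] yaw_y 9.47 z [ 0. -0. -1.] F [1.12 1.44 1.08] M [-0.136 -0.181  0.038] w 0.15 g 40.0 q6 0.0
track x -137.94 y 8.95 z 50.85  Fx -1.23 Fy 1.35 Fz 1.08
```

Emit:
play_rows --rows "0 0 0 0 -0.4 0 0;0 0 0 0 0 0 0;0 0 0 0 0 0 0"

```text
time: 12.1
eef_pos: [0.4531, 0.0999, 0.0508]
ee_rot: [0.0, 0.646, 0.763, 0.0]
contact_force: [2.6, 0.6, 0.7]
width: 0.156
grip_force: 40.0
```

Run:
```python
from h import *
tst()
```

```text
t 12.1 p [453.09  99.9   50.85] yaw_y 9.48 z [ 3.e-04  0.e+00 -1.e+00] F [2.56 0.65 0.75] M [-0.031 -0.45   0.234] w 0.156 g 40.0 q6 0.0
track x -137.96 y 8.68 z 50.85  Fx -0.22 Fy 2.63 Fz 0.75
```

Emit:
play_rows --rows "0 0 0 -5 0 0 0;0 0 0 -5 0 0 0;0 0 0 -5 0 0 0;0 0 0 -5 0 0 0;0 0 0 -5 0 0 0;0 0 0 0 0 0 0;0 0 0 0 0 0 0"

```text
time: 12.8
eef_pos: [0.4573, 0.0748, 0.0509]
ee_rot: [0.0, 0.646, 0.763, 0.0]
contact_force: [4.2, -2.2, -0.1]
width: 0.15
grip_force: 40.0
```

Run:
```python
from h import *
tst()
```

```text
t 12.8 p [457.28  74.84  50.85] yaw_y 9.46 z [ 4.e-04 -3.e-04 -1.e+00] F [ 4.2  -2.21 -0.13] M [-0.541 -0.899  0.405] w 0.15 g 40.0 q6 -0.05
track x -112.56 y 8.67 z 50.85  Fx 2.87 Fy 3.77 Fz -0.13
```

Emit:
play_rows --rows "0 0 0 -5 0 0 0;0 0 0 -5 0 0 0;0 0 0 -5 0 0 0;0 0 0 -5 0 0 0;0 0 0 0 0 0 0;0 0 0 0 0 0 0"

```text
time: 13.4
eef_pos: [0.4606, 0.0554, 0.0509]
ee_rot: [0.0, 0.646, 0.763, 0.0]
contact_force: [4.5, -2.3, -0.4]
width: 0.15
grip_force: 40.0
```

Run:
```python
from h import *
tst()
```

```text
t 13.4 p [460.57  55.38  50.88] yaw_y 9.48 z [ 4.e-04 -2.e-04 -1.e+00] F [ 4.51 -2.33 -0.38] M [-0.601 -0.933  0.373] w 0.15 g 40.0 q6 -0.1
track x -92.82 y 8.71 z 50.88  Fx 3.04 Fy 4.06 Fz -0.38
```

Emit:
play_rows --rows "0 0 -0.3 0 0 0 0;0 0 0 -4 0 0 0;0 0 0 -4 0 0 0;0 0 0 -3 0 0 0;0 0 0 -1 0 0 0;0 0 0 0 0 0 0;0 0 0 0 0 0 0"

```text
time: 14.1
eef_pos: [0.4624, 0.0437, 0.0509]
ee_rot: [-0.0, 0.644, 0.765, 0.0]
contact_force: [3.6, 1.0, 1.7]
width: 0.153
grip_force: 40.0
```

Run:
```python
from h import *
tst()
```

```text
t 14.1 p [462.39  43.68  50.87] yaw_y 9.76 z [-0.e+00  1.e-04 -1.e+00] F [3.55 1.02 1.68] M [ 0.134 -0.624  0.11 ] w 0.153 g 40.0 q6 -0.13
track x -80.98 y 8.57 z 50.87  Fx -0.42 Fy 3.67 Fz 1.68
```

Emit:
play_rows --rows "0 0 0 -2 0 0 0;0 0 0 -2 0 0 0;0 0 0 -1.5 0 0 0;0 0 0 -1 0 0 0;0 0 0 -0.5 0 0 0;0 0 0 0 0 0 0;0 0 0 0 0 0 0"

```text
time: 14.8
eef_pos: [0.4636, 0.0369, 0.0509]
ee_rot: [-0.0, 0.644, 0.765, 0.0]
contact_force: [2.6, 4.0, 3.8]
width: 0.151
grip_force: 40.0
```

Run:
```python
from h import *
tst()
```

```text
t 14.8 p [463.62  36.9   50.9 ] yaw_y 9.76 z [ 0.e+00  2.e-04 -1.e+00] F [2.59 4.04 3.77] M [ 0.67  -0.563  0.041] w 0.151 g 40.0 q6 -0.14
track x -74.09 y 8.67 z 50.90  Fx -3.56 Fy 3.22 Fz 3.77
```

Emit:
play_rows --rows "0 0 0 -1 0 0 0;0 0 0 -1 0 0 0;0 0 0 -1 0 0 0;0 0 0 -1 0 0 0;0 0 0 -0.5 0 0 0;0 0 0 0 0 0 0;0 0 0 0 0 0 0"

```text
time: 15.5
eef_pos: [0.4643, 0.0324, 0.0509]
ee_rot: [-0.0, 0.644, 0.765, 0.0]
contact_force: [3.1, 3.6, 3.0]
width: 0.154
grip_force: 40.0
```

Run:
```python
from h import *
tst()
```

```text
t 15.5 p [464.35  32.44  50.9 ] yaw_y 9.76 z [-0.e+00  2.e-04 -1.e+00] F [3.14 3.57 2.98] M [ 0.63  -0.528  0.025] w 0.154 g 40.0 q6 -0.15
track x -69.56 y 8.65 z 50.90  Fx -3.00 Fy 3.68 Fz 2.98
```

Emit:
play_rows --rows "0 0 0 0 0.3 -0.15 0;0 0 0 -1 0 0 0;0 0 0 -0.5 0 0 0;0 0 0 0 0 0 0;0 0 0 0 0 0 0"

```text
time: 16.0
eef_pos: [0.4647, 0.0308, 0.0509]
ee_rot: [-0.0, 0.644, 0.765, -0.0]
contact_force: [1.0, 1.0, 1.3]
width: 0.146
grip_force: 40.0
```

Run:
```python
from h import *
tst()
```

```text
t 16.0 p [464.69  30.79  50.88] yaw_y 9.77 z [-5.e-04 -1.e-04 -1.e+00] F [0.96 1.03 1.32] M [ 0.275 -0.251  0.01 ] w 0.146 g 40.0 q6 -0.15
track x -67.88 y 8.71 z 50.88  Fx -0.85 Fy 1.11 Fz 1.32
```

Emit:
play_rows --rows "0 0 0 -1 0 0 0;0 0 0 -1 0 0 0;0 0 0 -1 0 0 0;0 0 0 0 0 0 0;0 0 0 0 0 0 0"

```text
time: 16.5
eef_pos: [0.4652, 0.0278, 0.0509]
ee_rot: [-0.0, 0.644, 0.765, -0.0]
contact_force: [0.2, -0.8, 0.0]
width: 0.149
grip_force: 40.0
```

Run:
```python
from h import *
tst()
```

```text
t 16.5 p [465.21  27.8   50.88] yaw_y 9.77 z [-4.e-04 -1.e-04 -1.e+00] F [ 0.17 -0.78  0.02] M [-0.027 -0.001 -0.   ] w 0.149 g 40.0 q6 -0.16
track x -64.85 y 8.73 z 50.88  Fx 0.80 Fy 0.04 Fz 0.02
```

Emit:
play_rows --rows "0 0 0 -1 0 0 0;0 0 0 -1 0 0 0;0 0 0 0 0 0 0;0 0 0 0 0 0 0"

```text
time: 16.9
eef_pos: [0.4656, 0.0259, 0.0509]
ee_rot: [-0.0, 0.644, 0.765, -0.0]
contact_force: [-1.2, 1.1, 0.1]
width: 0.151
grip_force: 40.0
```

Run:
```python
from h import *
tst()
```

```text
t 16.9 p [465.56  25.9   50.91] yaw_y 9.76 z [-4.e-04 -0.e+00 -1.e+00] F [-1.2   1.12  0.13] M [ 0.289  0.274 -0.158] w 0.151 g 40.0 q6 -0.16
track x -62.92 y 8.76 z 50.91  Fx -1.30 Fy -1.00 Fz 0.13
```

Emit:
play_rows --rows "0 0 0 -1 0 0 0;0 0 0 -1 0 0 0;0 0 0 0 0 0 0;0 0 0 0 0 0 0"

```text
time: 17.3
eef_pos: [0.4659, 0.024, 0.0509]
ee_rot: [-0.0, 0.644, 0.765, -0.0]
contact_force: [-2.5, 3.4, -0.5]
width: 0.149
grip_force: 40.0
```

Run:
```python
from h import *
tst()
```

```text
t 17.3 p [465.92  23.96  50.94] yaw_y 9.76 z [-4.e-04  0.e+00 -1.e+00] F [-2.48  3.36 -0.49] M [ 0.508  0.469 -0.243] w 0.149 g 40.0 q6 -0.17
track x -60.95 y 8.80 z 50.94  Fx -3.72 Fy -1.89 Fz -0.49
```

Emit:
play_rows --rows "0 0 0 -1 -0.2 0 0;0 0 0 -1 0 0 0;0 0 0 0 0 0 0;0 0 0 0 0 0 0"

```text
time: 17.7
eef_pos: [0.4662, 0.0221, 0.051]
ee_rot: [-0.0, 0.644, 0.765, 0.0]
contact_force: [-1.7, 4.8, 0.8]
width: 0.15
grip_force: 40.0
```

Run:
```python
from h import *
tst()
```

```text
t 17.7 p [466.2   22.06  50.98] yaw_y 9.75 z [-0.e+00  2.e-04 -1.e+00] F [-1.74  4.75  0.77] M [ 0.94   0.351 -0.27 ] w 0.15 g 40.0 q6 -0.17
track x -59.02 y 8.77 z 50.98  Fx -4.97 Fy -0.93 Fz 0.77
```

Emit:
play_rows --rows "0 0 0 -1 0 0 0;0 0 0 0 0 0 0;0 0 0 0 0 0 0"

```text
time: 18.0
eef_pos: [0.4663, 0.0211, 0.051]
ee_rot: [-0.0, 0.644, 0.765, 0.0]
contact_force: [-2.3, 6.9, -0.3]
width: 0.152
grip_force: 40.0
```

Run:
```python
from h import *
tst()
```

```text
t 18.0 p [466.34  21.14  50.98] yaw_y 9.75 z [-1.e-04  3.e-04 -1.e+00] F [-2.31  6.91 -0.27] M [ 1.111  0.353 -0.268] w 0.152 g 40.0 q6 -0.18
track x -58.09 y 8.75 z 50.98  Fx -7.20 Fy -1.14 Fz -0.27
```

Emit:
play_rows --rows "0 0 0 -1 -0.1 0 0;0 0 0 0 0 0 0;0 0 0 0 0 0 0"

```text
time: 18.3
eef_pos: [0.4665, 0.0202, 0.051]
ee_rot: [-0.0, 0.645, 0.765, 0.0]
contact_force: [-1.1, 7.0, 1.0]
width: 0.154
grip_force: 40.0
```

Run:
```python
from h import *
tst()
for i in range(5):
    eyes.snapshot("top"); s=pose()[0]; print(np.round(np.array(s["contact_force"])@XT,2))
```

```text
t 18.3 p [466.48  20.19  51.02] yaw_y 9.74 z [ 1.e-04  4.e-04 -1.e+00] F [-1.13  7.05  0.96] M [ 1.398  0.298 -0.297] w 0.154 g 40.0 q6 -0.18
track x -57.13 y 8.73 z 51.02  Fx -7.14 Fy 0.05 Fz 0.96
-7.55
-7.1
-6.25
-7.57
-5.88
```

Emit:
play_rows --rows "0 0 0 -1 0 0 0;0 0 0 -0.3 0 0 0;0 0 0 0 0 0 0"

```text
time: 18.85
eef_pos: [0.4667, 0.0191, 0.051]
ee_rot: [-0.0, 0.645, 0.765, 0.0]
contact_force: [-1.3, 10.5, 2.6]
width: 0.15
grip_force: 40.0
```

Run:
```python
from h import *
tst()
for i in range(5):
    eyes.snapshot("top"); s=pose()[0]; print(np.round(np.array(s["contact_force"])@XT,2))
```

```text
t 18.85 p [466.69  19.06  51.01] yaw_y 9.73 z [-0.e+00  6.e-04 -1.e+00] F [-1.34 10.53  2.56] M [ 1.827  0.356 -0.3  ] w 0.15 g 40.0 q6 -0.18
track x -55.98 y 8.75 z 51.01  Fx -10.61 Fy 0.41 Fz 2.56
-9.84
-10.14
-10.88
-10.71
-9.01
```

The push averages about 10 N and the lateral force is near zero. Release now.

Emit:
play_rows --rows "0 0 0 0 0 0 0.2;0 0 0 0 0 0 0.3;0 0 0 0 0 0 0.5;0 0 0 0 0 0 0.8;0 0 0 0 0 0 0.8;0 0 0 0 0 0 0.8;0 0 0 0 0 0 0.8;0 0 0 0 0 0 0.8;0 0 0 0 0 0 0.8"

```text
time: 20.0
eef_pos: [0.4667, 0.0187, 0.051]
ee_rot: [0.0, 0.644, 0.765, -0.0]
contact_force: [-0.5, -0.1, 0.6]
width: 0.8
grip_force: 0.0
```

Emit:
play_rows --rows "0 0 0 0 0 -10 0.8;0 0 0 0 0 -30 0.8;0 0 0 0 0 -40 0.8;0 0 0 0 0 -40 0.8;0 0 0 0 0 -40 0.8;0 0 0 0 0 -20 0.8;0 0 0 0 0 0 0.8;0 0 0 0 0 0 0.8"

```text
time: 20.8
eef_pos: [0.4665, 0.0187, 0.2312]
ee_rot: [0.0, 0.644, 0.765, 0.0]
contact_force: [0.2, -0.3, -0.5]
width: 0.803
grip_force: 0.0
```

Run:
```python
from h import *
import cv2
tst()
im=eyes.snapshot("wrist")[:,:,::-1]; cv2.imwrite("pics/w5.png",im)
marks(["gauge_heel","gauge_tip","gauge_grip","gauge","track_gap"],"wrist")
eyes.snapshot("side"); s=eyes.snapshot("side")[:,:,::-1]
c=cv2.resize(s[215:315,250:380],None,fx=4.5,fy=4.5,interpolation=cv2.INTER_CUBIC); cv2.imwrite("pics/s5.png",c)
```

```text
t 20.8 p [466.51  18.71 231.21] yaw_y 9.77 z [ 8.e-04 -0.e+00 -1.e+00] F [ 0.17 -0.29 -0.5 ] M [-0.075  0.015  0.005] w 0.803 g 0.0 q6 -0.18
track x -55.67 y 8.52 z 231.21  Fx 0.32 Fy 0.12 Fz -0.50
wrist gauge_heel [(0.83, array([453. ,  39. ,   7.1]))]
wrist gauge_tip []
wrist gauge_grip [(0.72, array([466.7,  22.2,  48.3]))]
wrist gauge []
wrist track_gap [(0.63, array([464.6, -38.8,   2.5]))]
```

View pics/w5.png

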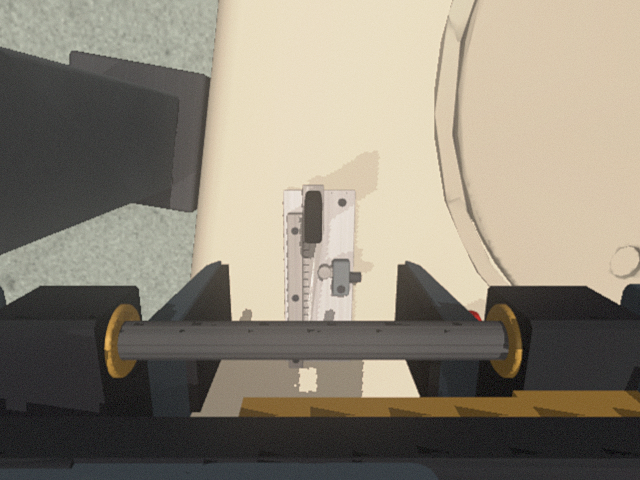

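View pics/s5.png

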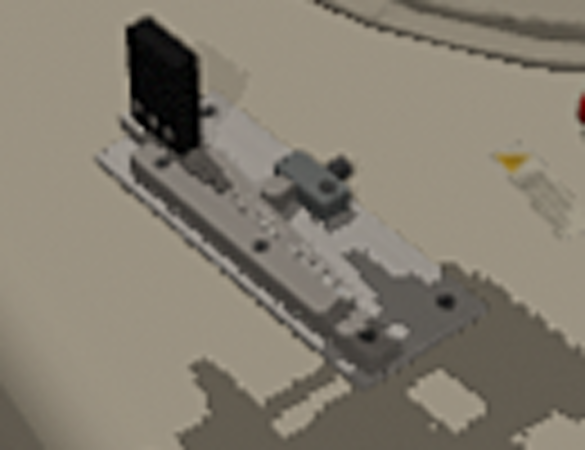

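The wrist view shows the feeler lying flat along the rail, with the pin at (324,272) against its taper and the handle at (313,215). The side view agrees, and nothing else has moved.

```bash
python3 -c "
from bench import order
print(order.sign_off())"
```

```text
the job is handed in; nothing more can be done
None
```

The taper feeler is nipped in the gap, flat and along the rail, after a final push of about 10 N; it was released cleanly with the robot clear, and the job was handed in at about 21 s of the 67 s allowed.

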